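Set the die gap of the seal press

TASK

Set the die gap of the hand seal press: push the die slide with its lead seal fully home under the crosshead, turn the brass thumbscrew on top clockwise until the upper die is seated on the seal, then back the thumbscrew off a quarter turn and finish while still gripping it at that setting, so that the lock nut can be tightened. Leave the two loose seals, the sealing tongs and the maple block where they are.

Things in the scene. Friction and masses are not known exactly. Their poses are not given: they have to be found in the camera images.
- press: Dark green cast-iron bench seal press, bolted down. Origin on the vertical screw axis at counter level; x points the way the slide is pushed home, z up. Base x -110 to +100, 160 wide, 30 high. Columns 40 x 26 at y = +-62; crosshead 50 (x) x 158 (y), 132 to 170 high, boss to 176. Crimping lever (black ball, not used, fixed) along y = 96 from x = 30 to 220, up to 93 high.
- die_slide (a joint): Travel of the die slide, m: 0 = fully home at its stop, seal right under the upper die; grows as it is drawn out along the press's -x; starts 0.045 to 0.07, limit 0.075. Needs about 3 N, stays where left. Steel bar 50 wide, top 52 above the counter, running between the columns under the crosshead, with a copper nest holding a lead seal that stays put (top 60 high).
- slide_knob (a point): Centre of the red upright round grip on the outer end of the die slide: 24 diameter (23 at the pads), 30 tall, from 63 to 93 above the counter. It lies 95 mm from the screw axis along the press's -x when the slide is home, plus the travel when drawn out. Axes as the press's.
- thumbscrew (a joint): Angle of the thumbscrew, rad: 0 = upper die touches the seal of the homed slide; it gives up to 0.12 more as it seats, then stops dead: torque jumps to 0.5 to 1.5 N m, then the head slips in the fingers by jerks. Grows anticlockwise seen from above as it is undone and the die rises, 5 mm a turn. Starts 2.2 to 3.6. Friction 0.06 N m; stays where left.
- screw_head (a point): Centre of the thumbscrew's head, on the screw axis: upright knurled round brass knob, 40 diameter (38 at the pads), 34 tall, white index line on top along the point's x axis. Centre 221 above the counter when seated, 0.8 mm higher per rad undone. Below it 16 mm of bare spindle, then the loose lock nut (36 across, turns with it), top 188 high. Clear all round and above.
- seal_a_mid (a point): Loose lead seal disc, 22 diameter x 8 thick, lying beside the press; its centre.
- seal_b_mid (a point): A second loose lead seal disc, 22 diameter x 8 thick; its centre.
- tongs_mid (a point): Sealing tongs with two copper handles, lying flat, about 190 x 75 x 22 high; point between the handles, 9 above the counter. x runs along the tongs, handles to -x.
- block_mid (a point): Pale maple stamping block 120 x 80 x 36 high; its centre.

How it is judged (in metres and radians):
On the way, in this order (a step that is already met when the one before it is completed fails the run):
1. the die slide is fully home under the crosshead (value of joint die_slide below 0.004 m), for 0.2 s.
2. the upper die is seated on the seal: it presses on it (contact force between upper_die and die_slide above 5 N and value of joint thumbscrew below 0.25 rad and value of joint die_slide below 0.004 m), for 0.2 s.
At the end, for the whole second after the job is handed in: The die slide is home (within 4 mm); the thumbscrew stands a quarter turn (90 degrees, within 20 degrees) back from the seated position and is still; the fingers are gripping its head (more than 10 N) (value of joint thumbscrew between 1.16 and 1.86 rad and velocity of joint thumbscrew between -0.1 and 0.1 rad/s and value of joint die_slide below 0.004 m and contact force between the fingers and thumbscrew above 10 N); the arm keeps its last pose, push and grip.
It fails at once if a loose seal, the tongs or the maple block is moved more than 20 mm (distance of any of seal_a_mid, seal_b_mid, tongs_mid, block_mid from where it was at the start of the episode above 0.02 m).
It also fails if it takes over 67 s, if anything falls off the work surface, if the arm or the gripper's body presses on something with over 40 N, if the wrist force passes 120 N, or if a joint passes its speed limit or range.

ROBOT

A 6-joint arm with a two-finger parallel gripper is mounted at the origin on the work surface. World frame = base frame: x ahead of the robot, y to its left, z up, the work surface at z = 0. Lengths are in m, angles in degrees, forces in N, time in s.
With the tool pointing down it reaches from about 0.15 to 0.775 m from the base axis. Payload 6.1 kg.
Tool frame: the origin (TCP) lies at the very end of the fingers, on their centre line; the grasp point (between the pads) lies 19 mm behind it; z points along the fingers, y is the line along which they close (so a half turn about z gives the same grasp; the last joint's range is limited). The gripper opens to 85 mm and grips with 20 to 120 N. Pads are 22 mm wide; open, the fingers measure 114 mm over their backs; the gripper's body (76 mm by 85 mm) begins 54 mm behind the grasp point. The pads swing forward as they close: fully open they stand 13 mm farther back than shut.
Start: joints at [-73.052, 7.208, -2.269, 80.523, 0, 90], TCP at [0.153, -0.502, 0.231] pointing down, gripper open.
Joint ranges: [-155.77, 155.77], [-54.66, 111.73], [-72.52, 77.12], [-102.08, 115.82], [-83.92, 84.16], [-180, 180]. Speed limits (degrees/s): [136.94, 136.94, 172.46, 180, 180, 180].

INTERFACE

Orientations are given as a 3x3 rotation matrix whose columns are the frame's x, y, z axes.
In Python, from bench import bot, viewer, workorder gives the robot as it stands.
- The arm moves only by the tool carry_out, never from a script. Its arguments are lists of equal length, an entry for each row: "slide": the shift along the world's x, y, z in units of 0.15 m (1.0 is 0.15 m), a list of three; "twist": the turn about the world's z in units of 2 rad (1.0 is 2 rad); "claw": the opening in per cent of the stroke, from 0 (shut) to 100 (fully open). In form: {"slide": [[tx, ty, tz], ...], "twist": [twist, ...], "claw": [claw, ...]}. A call has exactly 10 rows; each row shifts and turns the commanded pose from where the row before left it; what a row does not reach is not made up. A row lasts 1/12 s, in which the tool goes at most 41.7 mm and 7.16 degrees, less where a joint would pass 70% of its speed; a pose out of reach is approached as far as the arm can. A call with a number of a shift or a turn outside -1 to 1 is refused whole. A call with a gripper value outside its range is refused whole. The fingers move at their own pace and stop on an object; "squeeze" is the grip in N (left out, the last holds). Time passes only in rows, so rows that do not move let the fingers close, or fill a call up. It gives the time, the measured TCP pose, the force, the opening and the grip force at its end, in the units of the state.
- bot.state(): the state, without advancing time (a new reading comes with each control period).
- viewer.camera(name): name is "side" or "top" or "wrist"; returns a dict with "image" (400x640x3 uint8, red, green, blue), "fx", "fy", "cx", "cy" (pixels), "extrinsics" (4x4, takes a point from camera to world coordinates); the wrist camera has in their place "mount" (4x4, takes a point from camera to tool coordinates, whose origin is the TCP and whose axes are the flange's). Camera axes: x right, y down, z forward; pixel columns grow to the right and rows downward; lengths in m; the calibration is good to about 2 mm. A picture is of the moment at which its call begins: read the wrist's pose just before it. There is no depth.
- workorder.close_job(): hands the job in; it is judged then, once.
The state is a dict: "clock": time; "joint_positions": joint angles; "joint_velocities": joint speeds; "joint_efforts": joint torques, N m; "position": TCP position; "ee_rot": TCP orientation; "contact_force": force on the tool from outside, world axes, zero at the start; "wrist_torque": the same for the moment, N m; "finger_gap": opening from 0.0 (shut) to 1.0 (fully open); "gripper_force": force on a finger pad.
Only numpy, scipy, OpenCV 4.12 (cv2) and the standard library are available. Lean on these libraries where they do the work, as an engineer would, in place of code of your own. Each camera call takes 0.05 s, during which the arm holds its last target. There are 200 camera calls.

## Working session

There is one attempt and no reset: what is moved stays moved. The work goes in short steps, Python scripts to look and compute and a tool call to move; the robot and the scene stay as the last step left them, time stands still between calls to the robot, and variables do not carry over. Pictures are saved under pics/ and viewed, at most 10 in all, crops included, and the job is handed in when it is done.

Besides the shell and the picture viewer there is one more tool, called after "Call:" in YAML: its name, and indented under it one key for each argument. carry_out: Moves the arm, as the interface text tells. Shifts and turns lie within -1 to 1; 1 stands for 0.15 m of shift or 2 rad of turn. Its arguments: {"type":"object","properties":{"slide":{"type":"array","items":{"type":"array","items":{"type":"number"}}},"twist":{"type":"array","items":{"type":"number"}},"claw":{"type":"array","items":{"type":"number"}},"squeeze":{"type":"number"}},"required":["slide","twist","claw"]}

```bash
mkdir -p pics
python3 - <<'E'
from bench import bot, viewer
import cv2,numpy as np
s=bot.state();print(s['clock'],s['position'],s['ee_rot'],s['finger_gap'])
for n in ['side','top']:
    c=viewer.camera(n);cv2.imwrite(f'pics/{n}0.png',c['image'][:,:,::-1]);print(n,c['fx'],c['fy'],c['cx'],c['cy'],np.round(c['extrinsics'],4).tolist())
    np.savez(f'{n}0.npz',**c)
E
```

```text
0.0 [ 0.15290302 -0.50179507  0.23052439] [[ 9.56572447e-01  2.91494276e-01 -4.90350758e-04]
 [ 2.91494688e-01 -9.56571197e-01  1.54671069e-03]
 [-1.81980981e-05 -1.62247547e-03 -9.99998684e-01]] 0.9999579566449232
side 402.98365302042885 402.98365302042885 321.43091264927915 198.01249214549225 [[0.6869, -0.3991, 0.6073, 0.1223], [-0.7268, -0.3796, 0.5725, -0.3814], [0.002, -0.8346, -0.5508, 0.598], [0.0, 0.0, 0.0, 1.0]]
top 424.7103619590437 424.7103619590437 319.0931324552553 201.20032918270155 [[0.0268, -0.983, 0.1816, 0.4456], [-0.9995, -0.0238, 0.0187, 0.063], [-0.014, -0.182, -0.9832, 0.973], [0.0, 0.0, 0.0, 1.0]]
```

View pics/side0.png

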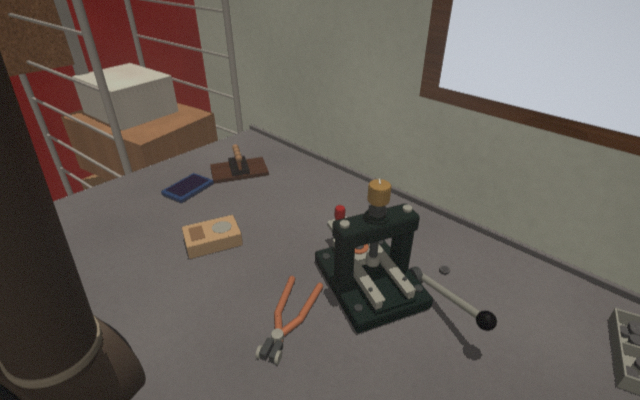

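View pics/top0.png

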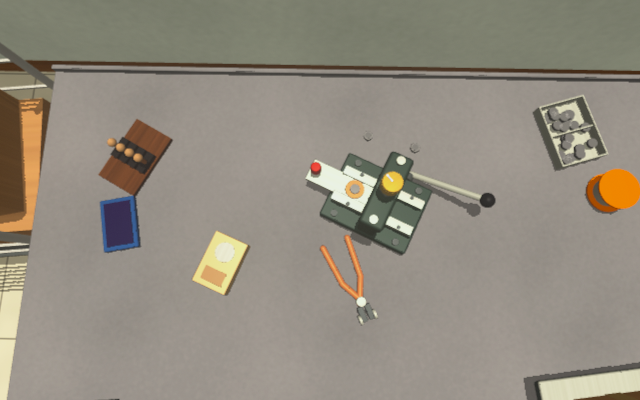

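The top view shows the red knob at about (316,168), the brass head at (392,183), seals at (368,136) and (415,148), tongs near (350,280) and the block at (220,263). In the side view the knob is at (340,212) and the head at (379,193).

```bash
cat > h.py <<'E'
import numpy as np,cv2
def blob(img,lo,hi,near,r=30):
    h=cv2.cvtColor(img,cv2.COLOR_RGB2HSV);m=cv2.inRange(h,np.array(lo),np.array(hi))
    if lo[0]==0 and hi[0]<6: m|=cv2.inRange(h,np.array((174,)+tuple(lo[1:])),np.array((180,255,255)))
    k=np.zeros_like(m);cv2.circle(k,near,r,255,-1);m&=k
    n,l,s,c=cv2.connectedComponentsWithStats(m);i=1+np.argmax(s[1:,4]);return c[i],s[i]
def ray(c,p,E=None):
    E=c['extrinsics'] if E is None else E
    d=E[:3,:3]@np.array([(p[0]-c['cx'])/c['fx'],(p[1]-c['cy'])/c['fy'],1]);return E[:3,3],d
def plane(o,d,z): return o+d*(z-o[2])/d[2]
def tri(a,b):
    A=[];B=[]
    for o,d in(a,b):
        d=d/np.linalg.norm(d);P=np.eye(3)-np.outer(d,d);A.append(P);B.append(P@o)
    return np.linalg.solve(sum(A),sum(B))
E
python3 - <<'E'
from h import *
S=np.load('side0.npz');T=np.load('top0.npz')
for n,lo,hi,pt,ps,z in[('knob',(0,150,60),(5,255,255),(316,168),(340,212),.078),('head',(12,120,80),(32,255,255),(392,183),(379,193),.223)]:
    a,sa=blob(T['image'],lo,hi,pt,16);b,sb=blob(S['image'],lo,hi,ps,18)
    print(n,a,sa,b,sb,'tri',tri(ray(T,a),ray(S,b)),'top',plane(*ray(T,a),z),'side',plane(*ray(S,b),z))
for n,p,z in[('sealA',(368,136),.004),('sealB',(415,148),.004),('block',(220,263),.03),('tongs',(350,270),.01),('ball',(488,200),.08)]: print(n,plane(*ray(T,p),z))
# ball/column bolts for the axis
cv2.imwrite('pics/topcrop.png',cv2.resize(T['image'][130:260,290:450,::-1],None,fx=5,fy=4.6,interpolation=2))
E
```

```text
knob [315.2972973  166.90540541] [311 163  10   9  74] [339.51086957 211.64130435] [336 206   8  13  92] tri [0.68532718 0.09146108 0.07763522] top [0.68655424 0.09031387 0.078     ] side [0.68336523 0.09200096 0.078     ]
head [391.745 183.14 ] [380 171  24  24 400] [379.15       192.17272727] [368 180  23  26 440] tri [ 0.61939463 -0.05195384  0.22294696] top [ 0.62043234 -0.0530155   0.223     ] side [ 0.61786026 -0.05132452  0.223     ]
sealA [ 0.78542202 -0.03092516  0.004     ]
sealB [ 0.75811233 -0.14218326  0.004     ]
block [0.47585293 0.29578766 0.03      ]
tongs [0.46867422 0.00800102 0.01      ]
ball [ 0.62181029 -0.27923316  0.08      ]
```

View pics/topcrop.png

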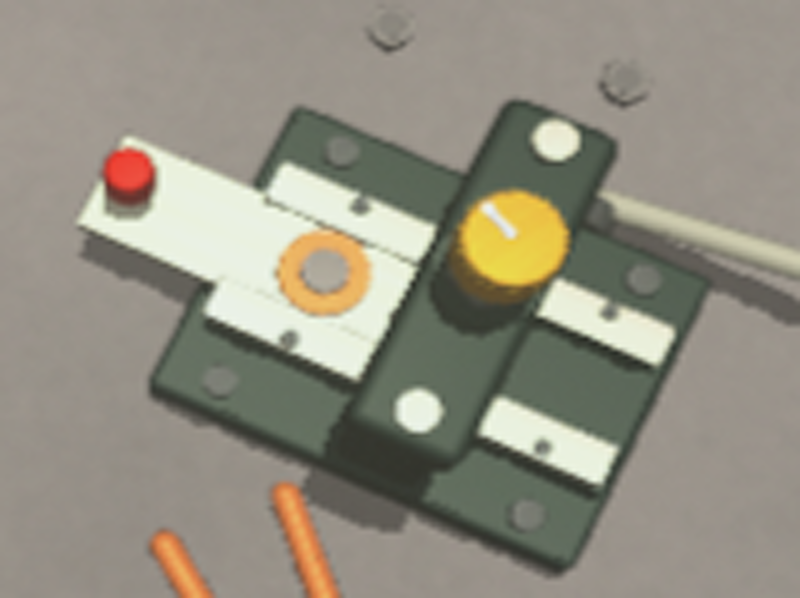

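The crop shows the slide drawn out about 63 mm, with the knob at (130,175). The index line on the brass head points up-left, at roughly 155° in the press frame, i.e. about 2.7 rad.

Run:
```python
from bench import viewer
import numpy as np,cv2
c=viewer.camera('wrist');print(np.round(c['mount'],4),c['fx'],c['cx'],c['cy']);
```

```text
[[-1.400e-03 -9.441e-01 -3.296e-01  8.460e-02]
 [ 1.000e+00 -1.300e-03 -4.000e-04 -5.000e-04]
 [-1.000e-04 -3.296e-01  9.441e-01 -1.432e-01]
 [ 0.000e+00  0.000e+00  0.000e+00  1.000e+00]] 277.65783842960406 322.61862339819476 199.4693252823753
```

Call:
carry_out:
  slide:
    - [0, 0, 0.2]
    - [0, 0.1, 0.2]
    - [0.1, 0.15, 0.15]
    - [0.15, 0.2, 0.15]
    - [0.17, 0.19, 0.1]
    - [0.17, 0.19, 0]
    - [0.17, 0.19, 0]
    - [0.17, 0.19, 0]
    - [0.17, 0.19, 0]
    - [0.17, 0.19, 0]
  twist: [0.04, 0.04, 0.04, 0.04, 0.04, 0.04, 0.04, 0.04, 0.04, 0.04]
  claw: [100, 100, 100, 100, 100, 100, 100, 100, 100, 100]
  squeeze: 60

```text
clock: 0.98
position: [0.3432, -0.2635, 0.3502]
ee_rot: [[0.454, 0.891, 0.0], [0.891, -0.454, -0.0], [-0.0, 0.0, -1.0]]
contact_force: [1.0, -0.4, -0.1]
finger_gap: 1.002
gripper_force: 0.0
```

Call:
carry_out:
  slide:
    - [0.19, 0.19, 0]
    - [0.19, 0.19, 0]
    - [0.19, 0.19, 0]
    - [0.19, 0.19, 0]
    - [0.19, 0.19, 0]
    - [0.19, 0.19, 0]
    - [0.19, 0.19, 0]
    - [0.19, 0.19, 0]
    - [0.19, 0.19, 0]
    - [0.19, 0.19, 0]
  twist: [0.02, 0, 0, 0, 0, 0, 0, 0, 0, 0]
  claw: [100, 100, 100, 100, 100, 100, 100, 100, 100, 100]

```text
clock: 1.82
position: [0.6285, 0.0217, 0.3499]
ee_rot: [[0.421, 0.907, -0.0], [0.907, -0.421, -0.0], [-0.0, -0.0, -1.0]]
contact_force: [1.0, -1.4, 0.4]
finger_gap: 1.0
gripper_force: 0.0
```

Call:
carry_out:
  slide:
    - [0.19, 0.19, 0]
    - [0.19, 0.19, 0]
    - [0, 0.09, -0.1]
    - [0, 0, -0.2]
    - [0, 0, -0.2]
    - [0, 0, -0.2]
    - [0, 0, -0.2]
    - [0, 0, -0.1]
    - [0, 0, 0]
    - [0, 0, 0]
  twist: [0, 0, 0, 0, 0, 0, 0, 0, 0, 0]
  claw: [100, 100, 100, 100, 100, 100, 100, 100, 100, 100]

```text
clock: 2.65
position: [0.6838, 0.0903, 0.1994]
ee_rot: [[0.421, 0.907, -0.002], [0.907, -0.421, -0.0], [-0.001, -0.002, -1.0]]
contact_force: [-0.2, -1.5, -0.1]
finger_gap: 1.0
gripper_force: 0.0
```

Run:
```python
from bench import bot, viewer
from h import *
s=bot.state();c=viewer.camera('wrist');cv2.imwrite('pics/w1.png',c['image'][:,:,::-1])
F=np.eye(4);F[:3,:3]=s['ee_rot'];F[:3,3]=s['position'];E=F@c['mount']
print(s['position'],s['joint_positions'])
p,st=blob(c['image'],(0,150,60),(5,255,255),(320,200),300);print(p,st,plane(*ray(c,p,E),.083))
```

```text
[0.68381009 0.09032078 0.19939042] [ 7.52509725e+00  2.60287325e+01  1.87724238e+01  8.28880121e+01
 -1.78162281e-03  1.22446627e+02]
[321.99788136 193.44067797] [311 180  23  27 472] [0.6825834  0.09160408 0.083     ]
```

View pics/w1.png

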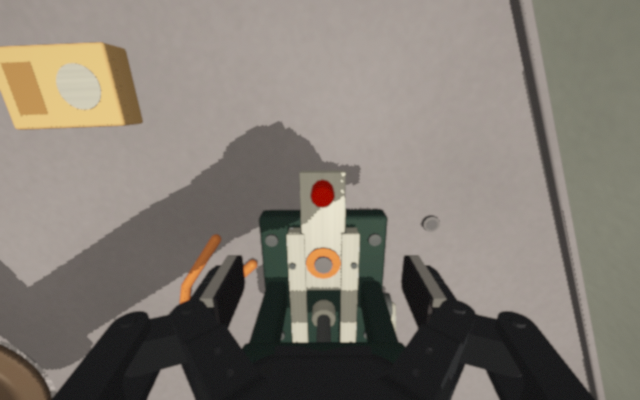

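The red knob at (322,193) is centred between the fingers and the slide runs straight down the picture, so the position and yaw are good. I'll go down and grip it.

Call:
carry_out:
  slide:
    - [0, 0.008, -0.2]
    - [0, 0, -0.2]
    - [0, 0, -0.2]
    - [0, 0, -0.15]
    - [0, 0, -0.1]
    - [0, 0, -0.066]
    - [0, 0, 0]
    - [0, 0, 0]
    - [0, 0, 0]
    - [0, 0, 0]
  twist: [0, 0, 0, 0, 0, 0, 0, 0, 0, 0]
  claw: [100, 100, 100, 100, 100, 100, 0, 0, 0, 0]

```text
clock: 3.53
position: [0.6857, 0.0918, 0.065]
ee_rot: [[0.421, 0.907, 0.003], [0.907, -0.421, 0.0], [0.002, 0.003, -1.0]]
contact_force: [0.6, -0.3, -0.1]
finger_gap: 0.457
gripper_force: 0.0
```

Call:
carry_out:
  slide:
    - [0, 0, 0]
    - [0, 0, 0]
    - [0, 0, 0]
    - [0, 0, 0]
    - [0, 0, 0]
    - [0, 0, 0]
    - [0, 0, 0]
    - [0, 0, 0]
    - [0, 0, 0]
    - [0, 0, 0]
  twist: [0, 0, 0, 0, 0, 0, 0, 0, 0, 0]
  claw: [0, 0, 0, 0, 0, 0, 0, 0, 0, 0]

```text
clock: 4.37
position: [0.684, 0.0925, 0.0647]
ee_rot: [[0.421, 0.907, 0.0], [0.907, -0.421, 0.002], [0.002, -0.0, -1.0]]
contact_force: [-5.1, 2.7, 7.2]
finger_gap: 0.246
gripper_force: 59.1
```

Call:
carry_out:
  slide:
    - [-0.017, -0.036, 0]
    - [-0.017, -0.036, 0]
    - [-0.017, -0.036, 0]
    - [-0.017, -0.036, 0]
    - [-0.017, -0.036, 0]
    - [-0.017, -0.036, 0]
    - [-0.017, -0.036, 0]
    - [-0.017, -0.036, 0]
    - [-0.017, -0.036, 0]
    - [0, 0, 0]
  twist: [0, 0, 0, 0, 0, 0, 0, 0, 0, 0]
  claw: [0, 0, 0, 0, 0, 0, 0, 0, 0, 0]

```text
clock: 5.2
position: [0.6614, 0.0428, 0.0647]
ee_rot: [[0.422, 0.907, 0.001], [0.907, -0.422, 0.001], [0.001, 0.001, -1.0]]
contact_force: [-2.8, 0.6, 6.3]
finger_gap: 0.25
gripper_force: 59.1
```

Call:
carry_out:
  slide:
    - [-0.004, -0.009, 0]
    - [-0.004, -0.009, 0]
    - [-0.004, -0.009, 0]
    - [-0.004, -0.009, 0]
    - [0, 0, 0]
    - [0, 0, 0]
    - [0, 0, 0]
    - [0, 0, 0]
    - [0, 0, 0]
    - [0, 0, 0]
  twist: [0, 0, 0, 0, 0, 0, 0, 0, 0, 0]
  claw: [0, 0, 0, 0, 0, 0, 0, 0, 0, 0]

```text
clock: 6.03
position: [0.6595, 0.0384, 0.0647]
ee_rot: [[0.421, 0.907, 0.002], [0.907, -0.421, 0.002], [0.002, 0.001, -1.0]]
contact_force: [-3.3, 2.7, 5.7]
finger_gap: 0.245
gripper_force: 59.0
```

Call:
carry_out:
  slide:
    - [-0.004, -0.009, 0]
    - [-0.004, -0.009, 0]
    - [0, 0, 0]
    - [0, 0, 0]
    - [0, 0, 0]
    - [-0.004, -0.009, 0]
    - [0, 0, 0]
    - [0, 0, 0]
    - [0, 0, 0]
    - [0, 0, 0]
  twist: [0, 0, 0, 0, 0, 0, 0, 0, 0, 0]
  claw: [0, 0, 0, 0, 0, 0, 0, 0, 0, 0]

```text
clock: 6.87
position: [0.659, 0.0375, 0.0648]
ee_rot: [[0.419, 0.908, 0.004], [0.908, -0.419, 0.007], [0.008, 0.001, -1.0]]
contact_force: [3.8, 12.7, 3.1]
finger_gap: 0.251
gripper_force: 58.6
```

Call:
carry_out:
  slide:
    - [-0.004, -0.009, 0]
    - [-0.004, -0.009, 0]
    - [0, 0, 0]
    - [0, 0, 0]
    - [0, 0, 0]
    - [0, 0, 0]
    - [0, 0, 0]
    - [0, 0, 0]
    - [0, 0, 0]
    - [0, 0, 0]
  twist: [0, 0, 0, 0, 0, 0, 0, 0, 0, 0]
  claw: [0, 0, 0, 0, 0, 0, 0, 0, 0, 0]

```text
clock: 7.7
position: [0.659, 0.0375, 0.0649]
ee_rot: [[0.418, 0.909, 0.006], [0.909, -0.418, 0.012], [0.014, 0.001, -1.0]]
contact_force: [6.1, 21.3, 1.8]
finger_gap: 0.252
gripper_force: 58.7
```

Run:
```python
from bench import bot, viewer
from h import *
c=viewer.camera('top');s=viewer.camera('side')
a=c['image'][130:260,290:450,::-1];b=s['image'][160:340,300:460,::-1]
cv2.imwrite('pics/c2.png',np.hstack([cv2.resize(a,(400,400),interpolation=2),cv2.resize(b,(400,400),interpolation=2)]))
```

```text
(no output)
```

View pics/c2.png

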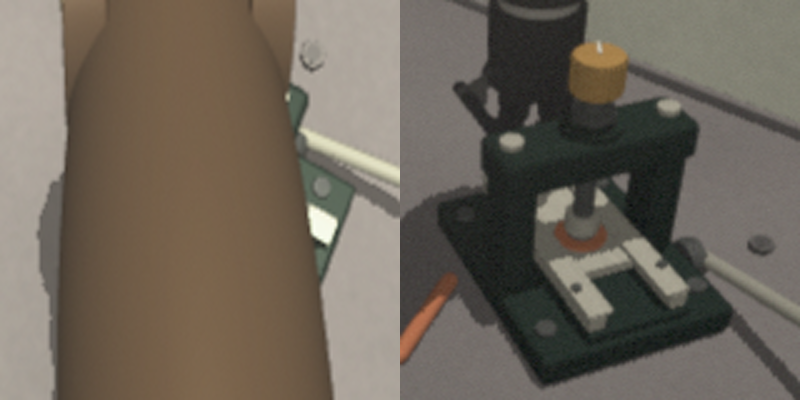

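The side crop shows the nest and seal right under the upper die, with the slide against its stop. I'll relieve the push, release, rise, and turn half a turn on the way to the head.

Call:
carry_out:
  slide:
    - [0.007, 0.015, 0]
    - [0.007, 0.015, 0]
    - [0, 0, 0]
    - [0, 0, 0]
    - [0, 0, 0]
    - [0, 0, 0]
    - [0, 0, 0]
    - [0, 0, 0]
    - [0, 0, 0.1]
    - [0, 0, 0.2]
  twist: [0, 0, 0, 0, 0, 0, 0, 0, 0, 0]
  claw: [0, 0, 0, 100, 100, 100, 100, 100, 100, 100]

```text
clock: 8.63
position: [0.6557, 0.0349, 0.104]
ee_rot: [[0.422, 0.907, -0.008], [0.907, -0.422, -0.001], [-0.004, -0.007, -1.0]]
contact_force: [-0.2, -0.2, 0.1]
finger_gap: 1.0
gripper_force: 0.0
```

Call:
carry_out:
  slide:
    - [0, 0, 0.2]
    - [0, 0, 0.2]
    - [0, 0, 0.2]
    - [0, 0, 0.2]
    - [0, 0, 0.2]
    - [0, 0, 0.2]
    - [0, 0, 0]
    - [0, 0, 0]
    - [0, 0, 0]
    - [0, 0, 0]
  twist: [0, 0, 0, 0, 0, 0.06, 0.06, 0.06, 0.06, 0.06]
  claw: [100, 100, 100, 100, 100, 100, 100, 100, 100, 100]

```text
clock: 9.47
position: [0.6583, 0.0351, 0.2879]
ee_rot: [[-0.17, 0.985, 0.0], [0.985, 0.17, -0.0], [-0.0, 0.0, -1.0]]
contact_force: [-0.3, -0.2, 0.4]
finger_gap: 1.0
gripper_force: 0.0
```

Call:
carry_out:
  slide:
    - [0, 0, 0]
    - [0, 0, 0]
    - [0, 0, 0]
    - [0, 0, 0]
    - [0, 0, 0]
    - [0, 0, 0]
    - [0, 0, 0]
    - [0, 0, 0]
    - [0, 0, 0]
    - [0, 0, 0]
  twist: [0.06, 0.06, 0.06, 0.06, 0.06, 0.06, 0.06, 0.06, 0.06, 0.06]
  claw: [100, 100, 100, 100, 100, 100, 100, 100, 100, 100]

```text
clock: 10.3
position: [0.6582, 0.035, 0.2877]
ee_rot: [[-0.98, 0.199, -0.0], [0.199, 0.98, -0.0], [0.0, -0.0, -1.0]]
contact_force: [0.2, 0.4, -0.4]
finger_gap: 1.0
gripper_force: 0.0
```

Call:
carry_out:
  slide:
    - [0, 0, 0]
    - [0, 0, 0]
    - [0, 0, 0]
    - [0, 0, 0]
    - [0, 0, 0]
    - [0, 0, 0]
    - [0, 0, 0]
    - [0, 0, 0]
    - [0, 0, 0]
    - [0, 0, 0]
  twist: [0.06, 0.06, 0.06, 0.06, 0.06, 0.06, 0.06, 0.06, 0.06, 0.06]
  claw: [100, 100, 100, 100, 100, 100, 100, 100, 100, 100]

```text
clock: 11.13
position: [0.6582, 0.0351, 0.2877]
ee_rot: [[-0.541, -0.841, -0.0], [-0.841, 0.541, -0.0], [0.0, 0.0, -1.0]]
contact_force: [0.0, 0.4, 0.7]
finger_gap: 0.995
gripper_force: 0.0
```

Run:
```python
from bench import bot, viewer
from h import *
s=bot.state();c=viewer.camera('wrist');cv2.imwrite('pics/w2.png',c['image'][:,:,::-1])
F=np.eye(4);F[:3,:3]=s['ee_rot'];F[:3,3]=s['position'];E=F@c['mount']
print(s['position'],s['joint_positions'],s['ee_rot'])
p,st=blob(c['image'],(12,120,80),(32,255,255),(320,200),400);print(p,st,plane(*ray(c,p,E),.232))
```

```text
[0.65822304 0.03506168 0.28768599] [ 3.05293168e+00  2.35393635e+01  2.62133888e+01  9.26874995e+01
 -8.54135227e-03 -5.42273197e+01] [[-5.40530295e-01 -8.41324520e-01 -2.26896410e-04]
 [-8.41324511e-01  5.40530333e-01 -1.61387930e-04]
 [ 2.58424015e-04  1.03658446e-04 -9.99999961e-01]]
[302.56241565  86.38360324] [ 271   54   63   67 2964] [ 0.61741691 -0.0519032   0.232     ]
```

View pics/w2.png

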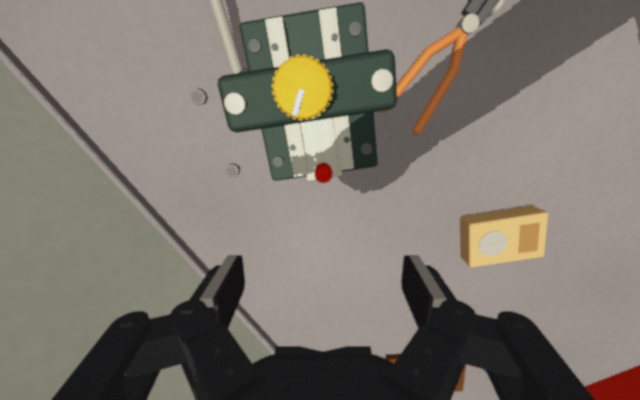

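The wrist view shows the brass head at (302,86) and the red knob at (323,173) with the slide home. I'll move over the head, go down and grip.

Call:
carry_out:
  slide:
    - [-0.06, -0.14, 0]
    - [-0.07, -0.15, 0]
    - [-0.07, -0.15, 0]
    - [-0.061, -0.14, 0]
    - [0, 0, -0.1]
    - [0, 0, -0.15]
    - [0, 0, -0.15]
    - [0, 0, -0.12]
    - [0, 0, -0.05]
    - [0, 0, 0]
  twist: [0, 0, 0, 0, 0, 0, 0, 0, 0, 0]
  claw: [100, 100, 100, 100, 100, 100, 100, 100, 100, 100]

```text
clock: 12.02
position: [0.618, -0.0517, 0.2002]
ee_rot: [[-0.547, -0.837, -0.004], [-0.837, 0.547, 0.0], [0.002, 0.003, -1.0]]
contact_force: [-0.7, -0.7, -0.1]
finger_gap: 0.996
gripper_force: 0.0
```

Call:
carry_out:
  slide:
    - [0, 0, 0]
    - [0, 0, 0]
    - [0, 0, 0]
    - [0, 0, 0]
    - [0, 0, 0]
    - [0, 0, 0]
    - [0, 0, 0]
    - [0, 0, 0]
    - [0, 0, 0]
    - [0, 0, 0]
  twist: [0, 0, 0, 0, 0, 0, 0, 0, 0, 0]
  claw: [0, 0, 0, 0, 0, 0, 0, 0, 0, 0]
  squeeze: 50

```text
clock: 12.85
position: [0.6191, -0.0513, 0.2038]
ee_rot: [[-0.545, -0.838, 0.002], [-0.838, 0.545, 0.001], [-0.001, -0.001, -1.0]]
contact_force: [-3.4, 2.5, 5.8]
finger_gap: 0.434
gripper_force: 50.1
```

Run:
```python
from bench import bot
s=bot.state()
for k in('position','joint_positions','contact_force','wrist_torque','finger_gap','gripper_force'):print(k,s[k])
```

```text
position [ 0.61912919 -0.05126061  0.20382081]
joint_positions [-4.75119991e+00  1.77845400e+01  7.52096623e+00  7.96482533e+01
  3.82814990e-02 -6.17192100e+01]
contact_force [-3.40833367  2.4665767   5.83298648]
wrist_torque [ 0.32729577  0.5685722  -0.02583142]
finger_gap 0.433748129923832
gripper_force 50.08081018924713
```

Call:
carry_out:
  slide:
    - [0, 0, -0.0006]
    - [0, 0, -0.0006]
    - [0, 0, -0.0006]
    - [0, 0, -0.0006]
    - [0, 0, -0.0006]
    - [0, 0, -0.0006]
    - [0, 0, -0.0006]
    - [0, 0, -0.0006]
    - [0, 0, -0.0006]
    - [0, 0, -0.0006]
  twist: [-0.05, -0.05, -0.05, -0.05, -0.05, -0.05, -0.05, -0.05, -0.05, -0.05]
  claw: [0, 0, 0, 0, 0, 0, 0, 0, 0, 0]

```text
clock: 13.68
position: [0.6191, -0.0515, 0.203]
ee_rot: [[-1.0, 0.01, 0.002], [0.01, 1.0, -0.0], [-0.002, -0.0, -1.0]]
contact_force: [-2.2, 1.4, 6.9]
finger_gap: 0.431
gripper_force: 50.2
```

Call:
carry_out:
  slide:
    - [0, 0, -0.0006]
    - [0, 0, -0.0006]
    - [0, 0, -0.0006]
    - [0, 0, -0.0006]
    - [0, 0, -0.0006]
    - [0, 0, -0.0006]
    - [0, 0, -0.0006]
    - [0, 0, -0.0006]
    - [0, 0, -0.0006]
    - [0, 0, -0.0006]
  twist: [-0.05, -0.05, -0.05, -0.05, -0.05, -0.05, -0.05, -0.05, -0.05, -0.05]
  claw: [0, 0, 0, 0, 0, 0, 0, 0, 0, 0]

```text
clock: 14.52
position: [0.6189, -0.0514, 0.2022]
ee_rot: [[-0.532, 0.847, 0.001], [0.847, 0.532, -0.0], [-0.001, 0.001, -1.0]]
contact_force: [-4.2, 1.7, 7.1]
finger_gap: 0.429
gripper_force: 50.3
```

```bash
cat > st.py <<'E'
from bench import bot
import numpy as np
s=bot.state()
for k in('position','joint_positions','contact_force','wrist_torque','finger_gap','gripper_force'):print(k,np.round(s[k],4))
R=s['ee_rot'];print('yaw',np.degrees(np.arctan2(R[1][0],R[0][0]))%360)
E
python3 st.py
```

```text
position [ 0.6189 -0.0514  0.2022]
joint_positions [-4.74950e+00  1.77759e+01  7.30220e+00  7.94590e+01 -5.30000e-03
  5.31400e+01]
contact_force [-4.213   1.6571  7.0611]
wrist_torque [0.0158 1.1864 0.0933]
finger_gap 0.4288
gripper_force 50.3205
yaw 122.11043144024546
```

Call:
carry_out:
  slide:
    - [0, 0, -0.0003]
    - [0, 0, -0.0003]
    - [0, 0, -0.0003]
    - [0, 0, -0.0003]
    - [0, 0, -0.0003]
    - [0, 0, -0.0003]
    - [0, 0, -0.0003]
    - [0, 0, -0.0003]
    - [0, 0, -0.0003]
    - [0, 0, -0.0003]
  twist: [-0.025, -0.025, -0.025, -0.025, -0.025, -0.025, -0.025, -0.025, -0.025, -0.025]
  claw: [0, 0, 0, 0, 0, 0, 0, 0, 0, 0]

```text
clock: 15.35
position: [0.6188, -0.0513, 0.2018]
ee_rot: [[-0.063, 0.998, 0.001], [0.998, 0.063, 0.0], [0.0, 0.001, -1.0]]
contact_force: [-4.2, 1.8, 8.6]
finger_gap: 0.437
gripper_force: 50.4
```

```bash
python3 st.py
```

```text
position [ 0.6188 -0.0513  0.2018]
joint_positions [-4.75010e+00  1.77753e+01  7.25190e+00  7.94190e+01  1.71000e-02
  8.16467e+01]
contact_force [-4.1735  1.8349  8.5699]
wrist_torque [ 0.2659  1.32   -0.0242]
finger_gap 0.4374
gripper_force 50.4246
yaw 93.60317086974145
```

Call:
carry_out:
  slide:
    - [0, 0, -0.0003]
    - [0, 0, -0.0003]
    - [0, 0, -0.0003]
    - [0, 0, -0.0003]
    - [0, 0, -0.0003]
    - [0, 0, 0]
    - [0, 0, 0]
    - [0, 0, 0]
    - [0, 0, 0]
    - [0, 0, 0]
  twist: [-0.02, -0.02, -0.02, -0.02, -0.02, 0, 0, 0, 0, 0]
  claw: [0, 0, 0, 0, 0, 0, 0, 0, 0, 0]

```text
clock: 16.18
position: [0.6188, -0.0513, 0.2016]
ee_rot: [[0.135, 0.991, 0.001], [0.991, -0.135, 0.0], [0.001, 0.001, -1.0]]
contact_force: [-3.7, 2.2, 8.5]
finger_gap: 0.437
gripper_force: 50.5
```

```bash
python3 st.py
```

```text
position [ 0.6188 -0.0513  0.2016]
joint_positions [-4.75490e+00  1.77696e+01  7.22560e+00  7.93935e+01  3.22000e-02
  9.29813e+01]
contact_force [-3.6529  2.2167  8.503 ]
wrist_torque [ 0.3457  1.3479 -0.0186]
finger_gap 0.4365
gripper_force 50.4508
yaw 82.26391482625289
```

Call:
carry_out:
  slide:
    - [0, 0, -0.0001]
    - [0, 0, -0.0001]
    - [0, 0, -0.0001]
    - [0, 0, -0.0001]
    - [0, 0, -0.0001]
    - [0, 0, -0.0001]
    - [0, 0, 0]
    - [0, 0, 0]
    - [0, 0, 0]
    - [0, 0, 0]
  twist: [-0.01, -0.01, -0.01, -0.01, -0.01, -0.01, 0, 0, 0, 0]
  claw: [0, 0, 0, 0, 0, 0, 0, 0, 0, 0]

```text
clock: 17.02
position: [0.6188, -0.0515, 0.2016]
ee_rot: [[0.252, 0.968, 0.001], [0.968, -0.252, -0.0], [0.0, 0.001, -1.0]]
contact_force: [-4.3, 0.2, 8.2]
finger_gap: 0.431
gripper_force: 50.3
```

```bash
python3 st.py
```

```text
position [ 0.6188 -0.0515  0.2016]
joint_positions [-4.76360e+00  1.77642e+01  7.21950e+00  7.93800e+01  3.80000e-03
  9.98556e+01]
contact_force [-4.335   0.2468  8.2465]
wrist_torque [ 0.1835  1.2782 -0.0816]
finger_gap 0.4307
gripper_force 50.3243
yaw 75.38080016472337
```

Call:
carry_out:
  slide:
    - [0, 0, -0.0001]
    - [0, 0, -0.0001]
    - [0, 0, -0.0001]
    - [0, 0, -0.0001]
    - [0, 0, -0.0001]
    - [0, 0, -0.0001]
    - [0, 0, 0]
    - [0, 0, 0]
    - [0, 0, 0]
    - [0, 0, 0]
  twist: [-0.01, -0.01, -0.01, -0.01, -0.01, -0.01, 0, 0, 0, 0]
  claw: [0, 0, 0, 0, 0, 0, 0, 0, 0, 0]

```text
clock: 17.85
position: [0.6189, -0.0518, 0.2016]
ee_rot: [[0.365, 0.931, 0.001], [0.931, -0.365, -0.001], [-0.0, 0.002, -1.0]]
contact_force: [-4.1, 0.2, 8.5]
finger_gap: 0.433
gripper_force: 50.5
```

```bash
python3 st.py
```

```text
position [ 0.6189 -0.0518  0.2016]
joint_positions [-4.763900e+00  1.776170e+01  7.207600e+00  7.935760e+01 -3.570000e-02
  1.066321e+02]
contact_force [-4.0865  0.2176  8.4879]
wrist_torque [-0.0926  0.9932  0.7853]
finger_gap 0.4329
gripper_force 50.4753
yaw 68.60390223237633
```

Call:
carry_out:
  slide:
    - [0, 0, 0]
    - [0, 0, 0]
    - [0, 0, 0]
    - [0, 0, 0]
    - [0, 0, 0]
    - [0, 0, 0]
    - [0, 0, 0]
    - [0, 0, 0]
    - [0, 0, 0]
    - [0, 0, 0]
  twist: [-0.01, -0.01, 0, 0, 0, 0, 0, 0, 0, 0]
  claw: [0, 0, 0, 0, 0, 0, 0, 0, 0, 0]

```text
clock: 18.68
position: [0.6189, -0.0517, 0.2015]
ee_rot: [[0.402, 0.916, 0.001], [0.916, -0.402, -0.001], [0.0, 0.002, -1.0]]
contact_force: [-5.2, -1.0, 8.5]
finger_gap: 0.433
gripper_force: 50.5
```

```bash
python3 st.py
```

```text
position [ 0.6189 -0.0517  0.2015]
joint_positions [-4.766200e+00  1.776500e+01  7.204600e+00  7.935420e+01 -2.860000e-02
  1.089534e+02]
contact_force [-5.1507 -0.9802  8.4732]
wrist_torque [0.012  0.8353 0.5743]
finger_gap 0.4331
gripper_force 50.5131
yaw 66.28036887758644
```

Torque jumped to 0.79 N·m and then the head slipped, so it is seated. Now I'll back off, watching for the torque to unwind first.

Call:
carry_out:
  slide:
    - [0, 0, 0]
    - [0, 0, 0]
    - [0, 0, 0]
    - [0, 0, 0]
    - [0, 0, 0]
    - [0, 0, 0]
    - [0, 0, 0]
    - [0, 0, 0]
    - [0, 0, 0]
    - [0, 0, 0]
  twist: [0.01, 0.01, 0, 0, 0, 0, 0, 0, 0, 0]
  claw: [0, 0, 0, 0, 0, 0, 0, 0, 0, 0]

```text
clock: 19.52
position: [0.6189, -0.0518, 0.2015]
ee_rot: [[0.366, 0.93, 0.001], [0.93, -0.366, -0.0], [0.0, 0.002, -1.0]]
contact_force: [-5.6, -0.1, 8.9]
finger_gap: 0.433
gripper_force: 50.5
```

```bash
python3 st.py
```

```text
position [ 0.6189 -0.0518  0.2015]
joint_positions [-4.771100e+00  1.776310e+01  7.205700e+00  7.935530e+01 -2.070000e-02
  1.067177e+02]
contact_force [-5.5857 -0.1446  8.8961]
wrist_torque [0.0329 0.8719 0.0731]
finger_gap 0.4334
gripper_force 50.5157
yaw 68.51116551081972
```

Call:
carry_out:
  slide:
    - [0, 0, 0.0006]
    - [0, 0, 0.0006]
    - [0, 0, 0.0006]
    - [0, 0, 0.0006]
    - [0, 0, 0.0006]
    - [0, 0, 0.0006]
    - [0, 0, 0.0006]
    - [0, 0, 0.0006]
    - [0, 0, 0.0006]
    - [0, 0, 0.0006]
  twist: [0.05, 0.05, 0.05, 0.05, 0.05, 0.05, 0.05, 0.05, 0.05, 0.05]
  claw: [0, 0, 0, 0, 0, 0, 0, 0, 0, 0]

```text
clock: 20.35
position: [0.6194, -0.0516, 0.2023]
ee_rot: [[-0.589, 0.808, 0.002], [0.808, 0.589, -0.0], [-0.001, 0.002, -1.0]]
contact_force: [-2.0, 0.3, 6.5]
finger_gap: 0.431
gripper_force: 50.4
```

Call:
carry_out:
  slide:
    - [0, 0, 0.0006]
    - [0, 0, 0.0006]
    - [0, 0, 0.0006]
    - [0, 0, 0.0006]
    - [0, 0, 0]
    - [0, 0, 0]
    - [0, 0, 0]
    - [0, 0, 0]
    - [0, 0, 0]
    - [0, 0, 0]
  twist: [0.05, 0.05, 0.05, 0.05, 0.05, 0.05, 0, 0, 0, 0]
  claw: [0, 0, 0, 0, 0, 0, 0, 0, 0, 0]

```text
clock: 21.18
position: [0.6196, -0.0513, 0.2028]
ee_rot: [[-0.941, 0.339, 0.003], [0.339, 0.941, 0.001], [-0.002, 0.001, -1.0]]
contact_force: [-2.1, 1.6, 7.2]
finger_gap: 0.431
gripper_force: 50.4
```

```bash
python3 st.py
python3 - <<'E'
from bench import viewer
import cv2,numpy as np
s=viewer.camera('side')['image'][160:300,310:450,::-1];w=viewer.camera('wrist')['image'][200:400,220:420,::-1]
cv2.imwrite('pics/c3.png',np.hstack([cv2.resize(s,(400,400),interpolation=2),cv2.resize(w,(400,400),interpolation=2)]))
E
```

```text
position [ 0.6196 -0.0513  0.2028]
joint_positions [-4.75810e+00  1.77793e+01  7.38150e+00  7.94496e+01  4.28000e-02
  1.50442e+01]
contact_force [-2.0919  1.5546  7.1501]
wrist_torque [ 0.4293  0.4188 -0.0105]
finger_gap 0.431
gripper_force 50.3654
yaw 160.19767934150104
```

View pics/c3.png

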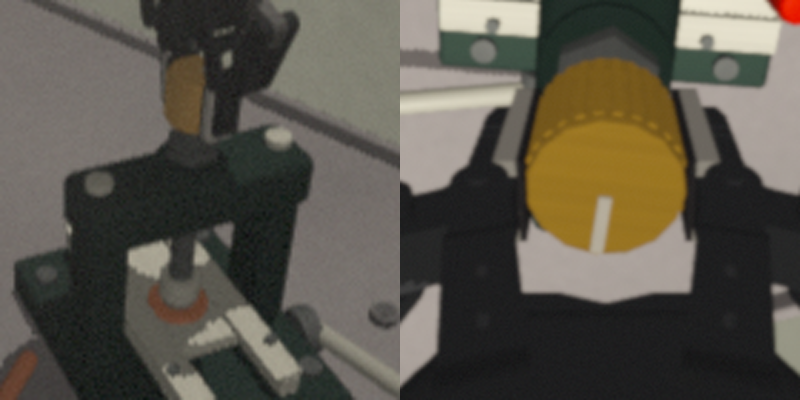

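The wrist crop shows the index line pointing at about -28° in the world frame. That is about 87° from the press x axis, so the thumbscrew stands near 1.5 rad. The slide is home and the head is gripped at 50 N, so I'm handing in.

```bash
python3 -c "
from bench import workorder
print(workorder.close_job())"
```

```text
the job is handed in; nothing more can be done
None
```

I handed the job in at about 21 s of the 67 s allowed, with the die slide home, the upper die seated and the thumbscrew backed off about a quarter turn (about 1.5 rad by its index line), still gripped at 50 N; the hand-in returned no verdict.

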